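Move the beaker and its splash screen to the free hotplate place

TASK

Move the set-up one place along on the three-place hotplate. First slide the metal beaker sideways along the plate, without lifting it, from the middle ring until it stands inside the empty ring beside it; then bring the splash screen to the same place: pull its lock plunger up, slide the screen along its rail to the next hole, the one level with that ring, and let the pin go fully home. Finish while still gripping the plunger knob and keeping the pin home in that hole; leave the flask, the jar and the vial rack where they stand.

Things in the scene. Friction and masses are not known exactly. Their poses are not given: they have to be found in the camera images.
- rig: Fixed three-place hotplate with a rail along its robot side. Origin on the table; z up, y along plate and rail, x from rail to plate (away from the robot at yaw 0). Plate 120 (x) by 420 (y) mm, flat top at z = 50 mm, middle line at x = +60 mm. Three places at y = -120, 0, +120 mm, each a dark ring 78 mm across with a 14 mm centre dot.
- beaker: Stainless straight-sided open beaker, 54 mm outside diameter, 80 mm tall, wall 3 mm, about 0.16 kg, loose; it starts upright near the middle ring's centre. Origin at the centre of its underside.
- free_mark: Printed centre dot of the empty ring, at one end of the plate (y = +120 or -120 mm of the rig; the flask stands on the other end). Flat, look only. Origin on the plate's top at the ring's centre, axes parallel to the rig's.
- free_hole (a point): Mouth centre of the rail hole level with the empty ring, on the rail's top face, 120 mm towards the rail from free_mark.
- rail_mid (a point): Mouth centre of the rail's middle hole. The rail is an aluminium bar, 30 mm wide, 390 mm long, along the rig's y at its x = -60 mm, top face at z = 50 mm, with three 11 mm square holes at y = -120, 0, +120 mm, level with the three rings. The pin starts in this middle hole.
- knob (a point): Middle of the plunger's knob: upright black plastic cylinder, 24 mm diameter, 32 mm tall (16 mm above and below this point), above the carriage. With the pin home this point is 104 mm above the table; a collar under the knob reaches up to z = 80 mm. It moves with carriage and plunger; pulled sideways while up, it takes carriage and screen along.
- screen_top (a point): Middle of the top edge (z = 140 mm) of the splash screen: clear pane 110 mm wide (rig y), from z = 58 mm up, 50 mm from the knob's axis towards the plate. Fixed to the carriage, a dark steel block 46 by 56 mm on the rail, top at z = 74 mm. The carriage slides along rig y against about 1.5 N of friction, up to 135 mm either side of the middle.
- pin_tip (a point): Lower end of the plunger's round steel pin (8 mm diameter), straight under the knob on the same axis. Home, it is 10 mm below the rail's top.
- plunger (a joint): Height of the plunger in m: 0 = pin fully home in a hole, 0.020 = fully pulled up. The pin is clear of the rail from 0.010 up; resting on the rail between holes it reads 0.010. A spring pulls it down with about 4.5 N at 0 and 7 N at 0.018; let go over a hole it drops in.
- flask: Bystander: conical glass flask, 66 mm base diameter, 97 mm tall, neck 24 mm, upright on the plate at the other end place. Origin at the centre of its underside.
- jar: Bystander: amber jar with a black cap, 60 mm diameter, 85 mm tall, on the table off the rig's +y end. Origin at the centre of its underside.
- vial_rack: Bystander: dark wooden block with twelve small vials, 110 by 90 mm, 50 mm tall, on the table off the rig's -y end. Origin at the centre of its underside.
Mind the look-alikes: they are no part of the job. Leave any pink or red look-alike of the beaker alone.

How it is judged:
By the outcome, as a careful person would: the job done as asked, in the order asked, and still so for the second after the job is handed in, while the arm keeps its last pose, push and grip.
It also fails if it takes over 48 s, if anything falls off the work surface, if the arm or the gripper's body presses on something with over 40 N, if the wrist force passes 120 N, or if a joint passes its speed limit or range.

ROBOT

A 6-joint arm with a two-finger parallel gripper is mounted at the origin on the work surface. World frame = base frame: x ahead of the robot, y to its left, z up, the work surface at z = 0. Lengths are in m, angles in rad, forces in N, time in s.
With the tool pointing down it reaches from about 0.375 to 0.9 m from the base axis. Payload 3.1 kg.
Tool frame: the origin (TCP) lies midway between the tips of the shut fingers; the grasp point (between the pads) lies 19 mm behind it; z points along the fingers, y is the line along which they close (so a half turn about z gives the same grasp; the last joint's range is limited). The gripper opens to 85 mm and grips with 20 to 120 N. Pads are 22 mm wide; open, the fingers measure 114 mm over their backs; the gripper's body (76 mm by 85 mm) begins 54 mm behind the grasp point. The pads swing forward as they close: fully open they stand 13 mm farther back than shut.
Start: joints at [-1.442, 0.527, 1.433, -0, 1.181, -0.178], TCP at [0.189, -0.596, 0.231] pointing down, gripper open.
Joint ranges: [-3.08, 3.08], [-0.75, 2.2], [0.22, 2.44], [-1.43, 4.57], [0, 2.65], [-2.85, 2.85]. Speed limits (rad/s): [2.79, 2.79, 3.14, 3.14, 3.14, 3.14].

INTERFACE

Orientations are given as a unit quaternion [x, y, z, w].
In Python, from station import manip gives the robot as it stands. The module is installed in compiled form; this text tells all that it offers.
- The arm moves only by the tool apply_moves, never from a script. Its arguments are lists of equal length, an entry for each row: "claw": the gripper's target within -1 to 1 (fully open at 1, half-way at 0, shut at -1); "travel": the shift along the tool's x, y, z scaled (see below), a list of three; "turn": the turn, a rotation vector about the tool's x, y, z scaled (see below), a list of three. In form: {"claw": [claw, ...], "travel": [[dx, dy, dz], ...], "turn": [[rx, ry, rz], ...]}. A call has 1 to 5 rows; each row is the pose to reach, as a shift and turn from the pose commanded when the call began, along the tool's axes at that moment, turning the shorter way round; what a row does not reach only later rows make up. The controller multiplies each number of a shift by 800 mm and each number of a turn by 180 degrees. A row lasts 1/12 s, in which the tool goes at most 41.7 mm and 7.16 degrees, less where a joint would pass 70% of its speed; a pose out of reach is approached as far as the arm can. A call with a number of a shift or a turn outside -1 to 1 is refused whole. A call with a gripper value outside its range is refused whole. The fingers move at their own pace and stop on an object; "newtons" is the grip in N (left out, the last holds). Time passes only in rows, so rows that repeat a pose let the fingers close. It gives the time, the measured TCP pose, the force, the opening and the grip force at its end, in the units of the state.
- manip.sense(): the state, without advancing time (a new reading comes with each control period).
- manip.snapshot(name): name is "scene" or "side" or "wrist"; returns a dict with "pixels" (384x512x3 uint8, red, green, blue), "depth" (384x512 float32, m along the optical axis (not along the pixel's ray), 0 where there is no reading), "intrinsics" (3x3 intrinsics, pixels), "R" (3x3) and "t" (3): a world point X has camera coordinates R X + t. Camera axes: x right, y down, z forward; pixel columns grow to the right and rows downward; lengths in m; the calibration is good to about 2 mm. A picture is of the moment at which its call begins.
- manip.sign_off(): hands the job in; it is judged then, once.
The state is a dict: "t": time; "q": joint angles; "qd": joint speeds; "tau": joint torques, N m; "tcp_pos": TCP position; "tool_rot": TCP orientation; "force": force on the tool from outside, world axes, zero at the start; "ft_torque": the same for the moment, N m; "finger_gap": opening from 0.0 (shut) to 1.0 (fully open); "gripper_force": force on a finger pad.
Only numpy, scipy, OpenCV 4.12 (cv2) and the standard library are available. Lean on these libraries where they do the work, as an engineer would, in place of code of your own. Each camera call takes 0.05 s, during which the arm holds its last target. There are 200 camera calls.

## Working session

There is one attempt and no reset: what is moved stays moved. The work goes in short steps, Python scripts to look and compute and a tool call to move; the robot and the scene stay as the last step left them, time stands still between calls to the robot, and variables do not carry over. Pictures are saved under pics/ and viewed, at most 10 in all, crops included, and the job is handed in when it is done.

Besides the shell and the picture viewer there is one more tool, called by a JSON object that holds its "name" and its "arguments". apply_moves: Moves the arm, as the interface text tells. Shifts and turns lie within -1 to 1; 1 stands for 800 mm of shift or 180 degrees of turn. Its arguments: {"type":"object","properties":{"claw":{"type":"array","items":{"type":"number"}},"travel":{"type":"array","items":{"type":"array","items":{"type":"number"}}},"turn":{"type":"array","items":{"type":"array","items":{"type":"number"}}},"newtons":{"type":"number"}},"required":["claw","travel","turn"]}

```bash
mkdir -p pics; cat > h.py <<'E'
import numpy as np,cv2
from station import manip
def snap(n,f=None):
    s=manip.snapshot(n); s={k:np.array(v) for k,v in s.items()}
    if f: cv2.imwrite('pics/'+f,s['pixels'][:,:,::-1])
    return s
def ray(s,u,v,z):
    d=s['R'].T@np.linalg.inv(s['intrinsics'])@np.array([u,v,1.]); c=-s['R'].T@s['t']
    return c+d*(z-c[2])/d[2]
def cloud(s):
    h,w=s['depth'].shape; u,v=np.meshgrid(np.arange(w),np.arange(h)); Z=s['depth']
    P=np.stack([u*Z,v*Z,Z],-1)@np.linalg.inv(s['intrinsics']).T
    return (P-s['t'])@s['R']
def proj(s,X):
    c=s['R']@np.array(X)+s['t']; p=s['intrinsics']@c; return p[:2]/p[2]
E
python3 - <<'E'
from h import *
a=snap('scene');b=snap('side');np.savez('a.npz',**a);np.savez('b.npz',**b)
cv2.imwrite('pics/a.png',cv2.resize(a['pixels'][:,:,::-1],(800,600)));cv2.imwrite('pics/b.png',cv2.resize(b['pixels'][:,:,::-1],(800,600)))
for s in(a,b):print(-s['R'].T@s['t'],s['R'][2])
st=manip.sense();print(st['t'],st['tcp_pos'],st['tool_rot'],st['finger_gap'])
E
```

```text
[ 1.08713474 -0.2225781   0.97182957] [-0.45200302  0.21769493 -0.86504461]
[ 0.3920988  -0.79961886  0.64052132] [ 0.22785287  0.81374053 -0.53470498]
0.1 [ 0.18930657 -0.59495268  0.23044086] [ 9.88177588e-01  1.53310443e-01  2.43724732e-05 -9.80354811e-04] 1.000122316843849
```

View pics/a.png

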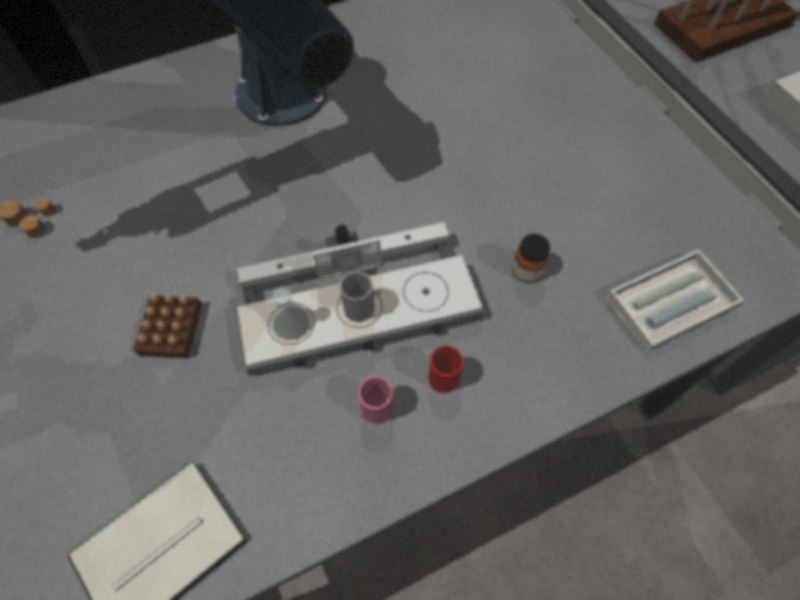

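View pics/b.png

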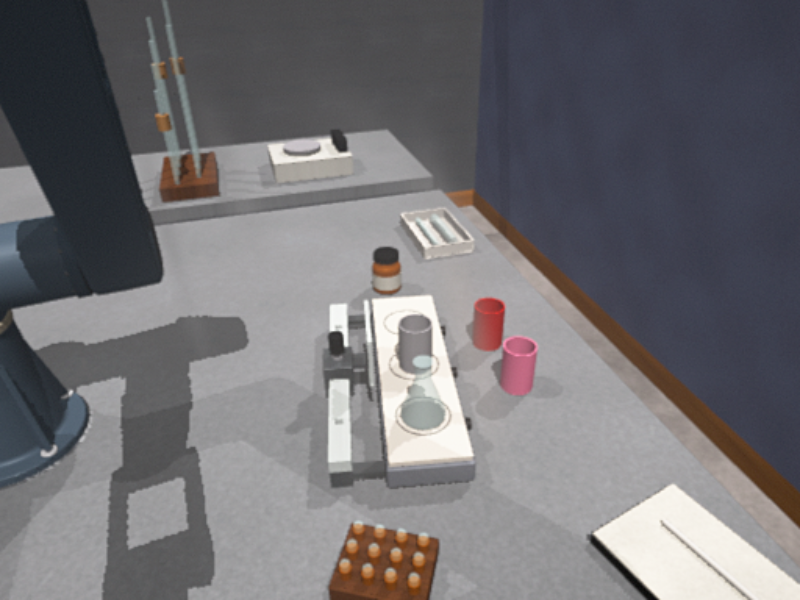

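Scene view (800x600): steel beaker at (357,296), free ring dot at (426,291), knob at (342,234), rail holes at (280,266) and (407,237), flask at (290,320), jar at (532,255). Beaker candidates are the grey one at (357,296), pink (376,400) and red (446,368). I choose the grey steel one, on the middle ring.

```bash
python3 - <<'E'
from h import *
a=dict(np.load('a.npz'));b=dict(np.load('b.npz'))
k=512/800
def dark(s,u,v,r=6):
    g=s['pixels'].astype(float).mean(2); u=int(u*k);v=int(v*k); p=g[v-r:v+r+1,u-r:u+r+1]
    w=np.clip(np.percentile(p,60)-25-p,0,None); yy,xx=np.mgrid[v-r:v+r+1,u-r:u+r+1]
    return (xx*w).sum()/w.sum(),(yy*w).sum()/w.sum()
for n,(u,v),r in(('dot',(426,291),4),('h-',(280,266),3),('h+',(407,237),3)):
    p=dark(a,u,v,r);print(n,p,ray(a,*p,.05).round(4))
for s in(a,b):
    P=cloud(s);m=(s['depth']>0)&(abs(P[...,2]-.05)<.006)&(P[...,0]>.3)&(P[...,0]<.8)&(abs(P[...,1]+.15)<.35)&(s['pixels'].min(2)>90)
    n,l,st,c=cv2.connectedComponentsWithStats(m.astype(np.uint8))
    for i in range(1,n):
        if st[i,4]>300:
            q=P[l==i];print(st[i],cv2.minAreaRect((q[:,:2]*1000).astype(np.float32)),np.median(q[:,2]))
    # knob & beaker top points
    for nm,lo,hi in(('knob',.108,.127),('bk',.122,.137)):
        m=(s['depth']>0)&(P[...,2]>lo)&(P[...,2]<hi)&(P[...,0]>.3)&(P[...,0]<.7)&(abs(P[...,1]+.15)<.25)
        n,l,st,c=cv2.connectedComponentsWithStats(m.astype(np.uint8))
        for i in range(1,n):
            if st[i,4]>15:
                q=P[l==i];print(nm,st[i],q.mean(0).round(4),q.min(0).round(3),q.max(0).round(3),s['pixels'][l==i].mean(0).round())
ci=cv2.resize(a['pixels'][140:245,140:320,::-1],None,fx=4,fy=4,interpolation=cv2.INTER_CUBIC);cv2.imwrite('pics/c.png',ci)
E
```

```text
dot (np.float64(272.0453795379538), np.float64(186.09075907590764)) [0.6364 0.0435 0.05  ]
h- (np.float64(178.72166208371522), np.float64(169.83287503819128)) [ 0.4736 -0.1692  0.05  ]
h+ (np.float64(260.4678899082569), np.float64(151.39959225280327)) [0.5185 0.0662 0.05  ]
[242 143  45  18 407] ((520.5155029296875, 74.81120300292969), (129.7441864013672, 35.078346252441406), 78.61795043945312) 0.049026194192735184
[151 162  51  20 475] ((473.1697082519531, -177.25823974609375), (137.59095764160156, 32.90268325805664), 78.699951171875) 0.0491974051862466
[ 152  164  156   71 4609] ((614.6464233398438, -75.67036437988281), (410.7465515136719, 116.48934936523438), 79.04966735839844) 0.049362111365677655
knob [214 144   9  10  64] [ 0.499  -0.0538  0.116 ] [ 0.485 -0.065  0.109] [ 0.509 -0.043  0.121] [44. 44. 44.]
knob [201 157  42  13 172] [ 0.547  -0.0647  0.1173] [ 0.536 -0.119  0.108] [ 0.559 -0.009  0.127] [94. 95. 92.]
knob [218 175  19  11  75] [ 0.5988 -0.0722  0.1178] [ 0.59  -0.099  0.108] [ 0.618 -0.053  0.127] [79. 78. 77.]
knob [218 186  20  11  72] [ 0.6364 -0.0847  0.117
[... 917 characters left out ...]
 129. 129.]
knob [254 209  23  13 149] [ 0.6077 -0.0956  0.1174] [ 0.587 -0.105  0.108] [ 0.638 -0.072  0.127] [139. 134. 133.]
knob [210 212  10   9  74] [ 0.4936 -0.0562  0.1151] [ 0.482 -0.065  0.108] [ 0.506 -0.042  0.119] [64. 63. 63.]
knob [235 223   3   8  20] [ 0.5324 -0.1168  0.1176] [ 0.53  -0.12   0.109] [ 0.535 -0.114  0.127] [163. 163. 160.]
knob [264 240  13  10  98] [ 0.5862 -0.201   0.1161] [ 0.575 -0.208  0.108] [ 0.603 -0.183  0.127] [209. 212. 206.]
bk [254 201  23  15 150] [ 0.6135 -0.0781  0.1268] [ 0.587 -0.105  0.122] [ 0.641 -0.048  0.131] [155. 149. 149.]
bk [265 237  11   8  63] [ 0.5862 -0.2011  0.1297] [ 0.577 -0.206  0.122] [ 0.598 -0.193  0.137] [195. 199. 192.]
```

View pics/c.png

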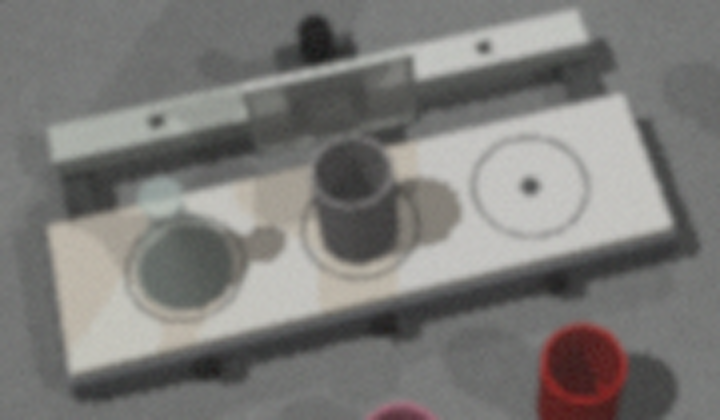

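Close crop confirms: grey steel beaker (352,205 in the crop) on the middle ring, empty ring dot at (530,186), knob at (315,38), flask at (185,265). The empty ring is the +y end.

```bash
cat >> h.py <<'E'
from scipy.spatial.transform import Rotation as Ro
PSI=np.radians(-10.87)
XR=np.array([np.cos(PSI),np.sin(PSI),0]);YR=np.array([-np.sin(PSI),np.cos(PSI),0])
RT=np.stack([XR,-YR,[0,0,-1]],1)
def go(p):
    s=manip.sense();R=Ro.from_quat(s['tool_rot']);d=R.as_matrix().T@(np.array(p)-s['tcp_pos'])
    w=(R.inv()*Ro.from_matrix(RT)).as_rotvec()
    print('t',round(float(s['t']),2),'pos',s['tcp_pos'].round(4),'travel',(d/.8).round(4),'turn',(w/np.pi).round(4),'F',np.round(s['force'],1),'gap',round(float(s['finger_gap']),3),'gf',np.round(s['gripper_force'],1))
E
python3 -c "
from h import *
go([.615,-.0765,.20])
a=dict(np.load('a.npz'));P=cloud(a);q=P[150:180,330:352];q=q[q[...,2]>.07];o=np.array([.555,-.063,0]);print('jar rig',(q.mean(0)-o)@XR,(q.mean(0)-o)@YR)"
```

```text
t 0.1 pos [ 0.1893 -0.595   0.2304] travel [ 0.7035 -0.4563  0.0392] turn [-0.0006  0.      0.1584] F [-0.3 -0.6  0. ] gap 1.0 gf 0.0
jar rig 0.04875024497021895 0.31953614936225994
```

{"name": "apply_moves", "arguments": {"claw": [1, 1, 1, 1, 1], "travel": [[0.7035, -0.4563, 0.02], [0.7035, -0.4563, 0.02], [0.7035, -0.4563, 0.02], [0.7035, -0.4563, 0.02], [0.7035, -0.4563, 0.02]], "turn": [[0, 0, 0.1584], [0, 0, 0.1584], [0, 0, 0.1584], [0, 0, 0.1584], [0, 0, 0.1584]], "newtons": 30}}

```text
t: 0.52
tcp_pos: [0.3212, -0.4342, 0.2259]
tool_rot: [0.995, -0.097, -0.0, -0.0]
force: [0.7, 0.2, -0.3]
finger_gap: 0.999
gripper_force: 0.0
```

```bash
python3 -c "
from h import *
go([.615,-.0765,.20])"
```

```text
t 0.52 pos [ 0.3212 -0.4342  0.2259] travel [ 0.2737 -0.5098  0.0327] turn [-0.0003  0.0001 -0.0017] F [ 0.7  0.2 -0.3] gap 0.999 gf 0.0
```

{"name": "apply_moves", "arguments": {"claw": [1, 1, 1, 1, 1], "travel": [[0.2737, -0.5098, 0.02], [0.2737, -0.5098, 0.02], [0.2737, -0.5098, 0.02], [0.2737, -0.5098, 0.02], [0.2737, -0.5098, 0.02]], "turn": [[0, 0, 0], [0, 0, 0], [0, 0, 0], [0, 0, 0], [0, 0, 0]]}}

```text
t: 0.93
tcp_pos: [0.4526, -0.2724, 0.2189]
tool_rot: [0.995, -0.095, -0.0, -0.0]
force: [1.1, -0.3, -0.8]
finger_gap: 1.0
gripper_force: 0.0
```

```bash
python3 -c "
from h import *
go([.615,-.0765,.20])"
```

```text
t 0.93 pos [ 0.4526 -0.2724  0.2189] travel [ 0.153  -0.2788  0.0236] turn [-0.0001  0.0002 -0.0001] F [ 1.1 -0.3 -0.8] gap 1.0 gf 0.0
```

{"name": "apply_moves", "arguments": {"claw": [1, 1, 1, 1, 1], "travel": [[0.153, -0.2788, 0.0236], [0.153, -0.2788, 0.0236], [0.153, -0.2788, 0.0236], [0.153, -0.2788, 0.0236], [0.153, -0.2788, 0.0236]], "turn": [[0, 0, 0], [0, 0, 0], [0, 0, 0], [0, 0, 0], [0, 0, 0]]}}

```text
t: 1.35
tcp_pos: [0.5852, -0.1123, 0.2033]
tool_rot: [0.996, -0.095, -0.0, -0.0]
force: [1.2, -0.2, 1.1]
finger_gap: 0.997
gripper_force: 0.0
```

{"name": "apply_moves", "arguments": {"claw": [1, 1], "travel": [[0, -0.04, 0], [0, -0.04, 0]], "turn": [[0, 0, 0], [0, 0, 0]]}}

```text
t: 1.52
tcp_pos: [0.5913, -0.0768, 0.2028]
tool_rot: [0.996, -0.092, -0.001, -0.002]
force: [-0.5, 0.6, -0.3]
finger_gap: 0.999
gripper_force: 0.0
```

```bash
python3 -c "
from h import *
w=snap('wrist','w1.png');np.savez('w.npz',**w)
go([.615,-.0765,.20])
P=cloud(w);m=(w['depth']>0)&(P[...,2]>.12)&(P[...,2]<.14)
n,l,st,c=cv2.connectedComponentsWithStats(m.astype(np.uint8))
for i in range(1,n):
  if st[i,4]>60: q=P[l==i];print(st[i],q.mean(0),q.min(0),q.max(0))
print(proj(w,[.6365,.0435,.05]),proj(w,[.496,-.0515,.12]))
"
```

```text
t 1.57 pos [ 0.5905 -0.0795  0.2029] travel [ 0.0294 -0.0093  0.0036] turn [-0.0002  0.0006  0.0017] F [-0.1 -1.4  0.2] gap 1.0 gf 0.0
[ 216  141   69   69 1156] [ 0.61226906 -0.07517505  0.12880769] [ 0.58745517 -0.10249731  0.12002133] [ 0.64046449 -0.04894692  0.13282425]
[381 164  32  32 388] [ 0.59469816 -0.18426551  0.13059027] [ 0.58077893 -0.19941964  0.12003969] [ 0.60129316 -0.17938778  0.13992754]
[ 180  250  138   15 1475] [ 0.54469168 -0.06108362  0.12989024] [ 0.53339218 -0.1173505   0.12001341] [ 0.55694093 -0.00502418  0.13998944]
[136.18850705 157.02494501] [248.77197197 297.67685456]
```

View pics/w1.png

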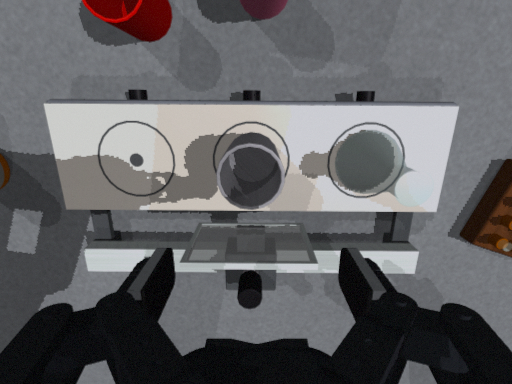

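Wrist view: beaker rim centred at (251,176), free dot at (136,159) within 2 px of prediction, screen top edge at (250,265), knob at (249,290). The fit is good, so I go down on the beaker.

```bash
python3 -c "
from h import *
go([.614,-.076,.08])"
```

```text
t 1.57 pos [ 0.5905 -0.0795  0.2029] travel [ 0.0284 -0.0096  0.1536] turn [-0.0002  0.0006  0.0017] F [-0.1 -1.4  0.2] gap 1.0 gf 0.0
```

{"name": "apply_moves", "arguments": {"claw": [1, 1, 1, 1, 1], "travel": [[0.0284, -0.0096, 0.0], [0.0284, -0.0096, 0.04], [0.0284, -0.0096, 0.08], [0.0284, -0.0096, 0.08], [0.0284, -0.0096, 0.08]], "turn": [[0, 0, 0], [0, 0, 0], [0, 0, 0], [0, 0, 0], [0, 0, 0]]}}

```text
t: 1.98
tcp_pos: [0.6122, -0.0803, 0.138]
tool_rot: [0.995, -0.095, -0.003, -0.0]
force: [-0.1, -1.3, 0.9]
finger_gap: 1.001
gripper_force: 0.0
```

```bash
python3 -c "
from h import *
go([.614,-.076,.08])"
```

```text
t 1.98 pos [ 0.6122 -0.0803  0.138 ] travel [ 0.0016 -0.0057  0.0726] turn [-0.0001  0.0018 -0.0004] F [-0.1 -1.3  0.9] gap 1.001 gf 0.0
```

{"name": "apply_moves", "arguments": {"claw": [1, 1, 1, 1, 1], "travel": [[0.0016, -0.0057, 0.02], [0.0016, -0.0057, 0.045], [0.0016, -0.0057, 0.0726], [0.0016, -0.0057, 0.0726], [0.0016, -0.0057, 0.0726]], "turn": [[0, 0, 0], [0, 0, 0], [0, 0, 0], [0, 0, 0], [0, 0, 0]]}}

```text
t: 2.4
tcp_pos: [0.6165, -0.0762, 0.0827]
tool_rot: [0.995, -0.095, 0.0, 0.0]
force: [0.2, 0.6, 0.2]
finger_gap: 0.999
gripper_force: 0.0
```

```bash
python3 -c "
from h import *
go([.614,-.076,.08])"
```

```text
t 2.4 pos [ 0.6165 -0.0762  0.0827] travel [-0.0031  0.0004  0.0034] turn [ 0.     -0.0001 -0.0003] F [0.2 0.6 0.2] gap 0.999 gf 0.0
```

{"name": "apply_moves", "arguments": {"claw": [1, 0.5, 0, -1, -1], "travel": [[-0.003, 0, 0.003], [-0.003, 0, 0.003], [-0.003, 0, 0.003], [-0.003, 0, 0.003], [-0.003, 0, 0.003]], "turn": [[0, 0, 0], [0, 0, 0], [0, 0, 0], [0, 0, 0], [0, 0, 0]], "newtons": 25}}

```text
t: 2.82
tcp_pos: [0.6147, -0.0753, 0.0808]
tool_rot: [0.996, -0.095, 0.001, 0.0]
force: [-1.4, -0.7, 6.7]
finger_gap: 0.634
gripper_force: 26.0
```

{"name": "apply_moves", "arguments": {"claw": [-1, -1, -1, -1, -1], "travel": [[0, 0, 0], [0, 0, 0], [0, 0, 0], [0, 0, 0], [0, 0, 0]], "turn": [[0, 0, 0], [0, 0, 0], [0, 0, 0], [0, 0, 0], [0, 0, 0]]}}

```text
t: 3.23
tcp_pos: [0.6147, -0.0753, 0.0808]
tool_rot: [0.996, -0.095, 0.001, 0.0]
force: [-0.7, -0.6, 5.5]
finger_gap: 0.632
gripper_force: 26.0
```

```bash
python3 -c "
from h import *
go([.6365,.0435,.08])
s=snap('side','s1.png');P=cloud(s);m=(s['depth']>0)&(P[...,2]>.122)&(P[...,2]<.135)&(P[...,0]>.58)&(P[...,0]<.66)&(abs(P[...,1]+.076)<.035);q=P[m];print(q.min(0),q.max(0))"
```

```text
t 3.23 pos [ 0.6147 -0.0753  0.0808] travel [-0.0012 -0.1509  0.001 ] turn [ 0.0001 -0.0006  0.    ] F [-0.7 -0.6  5.5] gap 0.632 gf 26.0
[ 0.58775862 -0.10938358  0.12201878] [ 0.6401663  -0.04122226  0.13134544]
```

{"name": "apply_moves", "arguments": {"claw": [-1, -1, -1, -1, -1], "travel": [[0, -0.01, 0], [0, -0.025, 0], [0, -0.04, 0], [0, -0.055, 0], [0, -0.07, 0]], "turn": [[0, 0, 0], [0, 0, 0], [0, 0, 0], [0, 0, 0], [0, 0, 0]]}}

```text
t: 3.7
tcp_pos: [0.6261, -0.0205, 0.0809]
tool_rot: [0.996, -0.094, 0.002, 0.001]
force: [0.3, -3.2, 5.5]
finger_gap: 0.634
gripper_force: 26.0
```

```bash
python3 -c "
from h import *
go([.6365,.0435,.08])"
```

```text
t 3.7 pos [ 0.6261 -0.0205  0.0809] travel [-0.0023 -0.0811  0.001 ] turn [ 0.0005 -0.0012  0.0001] F [ 0.3 -3.2  5.5] gap 0.634 gf 26.0
```

{"name": "apply_moves", "arguments": {"claw": [-1, -1, -1, -1, -1], "travel": [[-0.001, -0.015, 0], [-0.001, -0.03, 0], [-0.002, -0.045, 0], [-0.002, -0.06, 0], [-0.002, -0.072, 0]], "turn": [[0, 0, 0], [0, 0, 0], [0, 0, 0], [0, 0, 0], [0, 0, 0]]}}

```text
t: 4.12
tcp_pos: [0.6352, 0.037, 0.0809]
tool_rot: [0.996, -0.094, 0.002, 0.001]
force: [-0.2, -3.8, 7.1]
finger_gap: 0.635
gripper_force: 26.0
```

{"name": "apply_moves", "arguments": {"claw": [-1, -1, -1], "travel": [[0, -0.008, 0], [0, -0.008, 0], [0, -0.008, 0]], "turn": [[0, 0, 0], [0, 0, 0], [0, 0, 0]]}}

```text
t: 4.37
tcp_pos: [0.6366, 0.0445, 0.0808]
tool_rot: [0.996, -0.094, 0.002, -0.001]
force: [-0.1, 2.1, 5.2]
finger_gap: 0.634
gripper_force: 26.0
```

```bash
python3 -c "
from h import *
go([.6365,.0435,.08])"
```

```text
t 4.37 pos [0.6366 0.0445 0.0808] travel [0.0001 0.0012 0.001 ] turn [-0.0004 -0.0012  0.0002] F [-0.1  2.1  5.2] gap 0.634 gf 26.0
```

{"name": "apply_moves", "arguments": {"claw": [-0.2, 0.6, 1, 1, 1], "travel": [[0, 0.001, 0], [0, 0.001, 0], [0, 0.001, 0], [0, 0.001, 0], [0, 0.001, 0]], "turn": [[0, 0, 0], [0, 0, 0], [0, 0, 0], [0, 0, 0], [0, 0, 0]]}}

```text
t: 4.78
tcp_pos: [0.6345, 0.0425, 0.0789]
tool_rot: [0.996, -0.095, -0.0, 0.0]
force: [0.9, -0.1, 0.2]
finger_gap: 0.998
gripper_force: 0.0
```

{"name": "apply_moves", "arguments": {"claw": [1, 1, 1, 1, 1], "travel": [[0, 0, -0.02], [0, 0, -0.06], [0, 0, -0.1], [0, 0, -0.15], [0, 0, -0.15]], "turn": [[0, 0, 0], [0, 0, 0], [0, 0, 0], [0, 0, 0], [0, 0, 0]]}}

```text
t: 5.2
tcp_pos: [0.6399, 0.0419, 0.2073]
tool_rot: [0.995, -0.095, 0.008, 0.0]
force: [1.3, -0.0, -0.3]
finger_gap: 0.998
gripper_force: 0.0
```

```bash
python3 -c "
from h import *
go([.496,-.052,.2])
s=snap('wrist','w2.png');P=cloud(s);m=(s['depth']>0)&(P[...,2]>.122)&(P[...,2]<.135)&(P[...,0]>.57)&(P[...,0]<.7)&(abs(P[...,1]-.0435)<.05);q=P[m];print(q.min(0),q.max(0))
k=P[(s['depth']>0)&(P[...,2]>.11)&(P[...,2]<.125)&(P[...,0]<.52)&(P[...,0]>.47)&(abs(P[...,1]+.05)<.03)];print(k.min(0),k.max(0)) if len(k) else 0"
```

```text
t 5.2 pos [0.6399 0.0419 0.2073] travel [-0.1546  0.1493  0.0066] turn [-0.0004 -0.0048 -0.    ] F [ 1.3 -0.  -0.3] gap 0.998 gf 0.0
[0.60892446 0.01730207 0.1220058 ] [0.66254341 0.07052247 0.13288691]
```

View pics/w2.png

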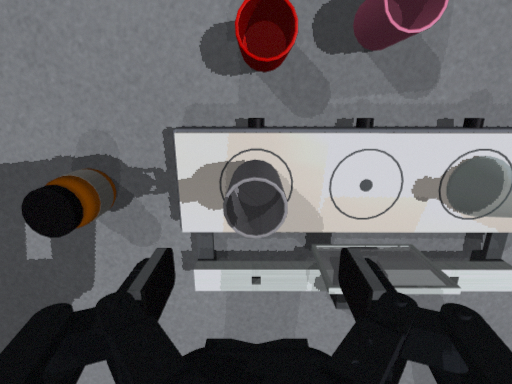

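Wrist view: beaker stands inside the free ring (rim centre (255,207), ring centre about (256,185)); free rail hole at (256,280), now-empty middle dot at (366,185). Next, the knob.

{"name": "apply_moves", "arguments": {"claw": [1, 1, 1, 1, 1], "travel": [[-0.1546, 0.1493, 0.0], [-0.1546, 0.1493, 0.0], [-0.1546, 0.1493, 0.0], [-0.1546, 0.1493, 0.0], [-0.1546, 0.1493, 0.0]], "turn": [[0, -0.004, 0], [0, -0.004, 0], [0, -0.004, 0], [0, -0.004, 0], [0, -0.004, 0]]}}

```text
t: 5.67
tcp_pos: [0.4829, -0.0523, 0.1973]
tool_rot: [0.995, -0.096, -0.012, -0.001]
force: [0.5, 1.4, 0.1]
finger_gap: 0.997
gripper_force: 0.0
```

{"name": "apply_moves", "arguments": {"claw": [1], "travel": [[0, 0, 0]], "turn": [[0, 0, 0]]}}

```text
t: 5.75
tcp_pos: [0.4878, -0.0521, 0.1982]
tool_rot: [0.995, -0.096, -0.008, -0.001]
force: [0.5, 0.5, 0.0]
finger_gap: 1.0
gripper_force: 0.0
```

```bash
python3 -c "
from h import *
go([.497,-.053,.2])
s=snap('scene');P=cloud(s)
r=snap('wrist','w3.png')
for s in(s,snap('side'),r):
  P=cloud(s);k=P[(s['depth']>0)&(P[...,2]>.095)&(P[...,2]<.125)&(P[...,0]<.52)&(P[...,0]>.47)&(abs(P[...,1]+.05)<.03)&(s['pixels'].max(2)<90)];
  if len(k): print(len(k),k.min(0),k.max(0),'rig c',np.percentile((k-[.555,-.063,0])@YR,[1,99]).mean())
print((np.array([.497,-.053,0])-[.555,-.063,0])@YR)
"
```

```text
t 5.75 pos [ 0.4878 -0.0521  0.1982] travel [ 0.0115 -0.0011 -0.0024] turn [-0.0002  0.0054 -0.0011] F [0.5 0.5 0. ] gap 1.0 gf 0.0
86 [ 0.4861524  -0.06491345  0.09502897] [ 0.50924778 -0.04225931  0.120221  ] rig c -0.0016907365969788266
113 [ 0.48254301 -0.06577345  0.09539095] [ 0.5048463  -0.04324397  0.12001905] rig c -0.0033378107740785
767 [ 0.48241823 -0.06295939  0.09503785] [ 0.50550728 -0.03961437  0.12076647] rig c -4.7081441986855134e-05
-0.001117137471054542
```

```bash
python3 -c "
from h import *
go([.4957,-.0525,.085])"
```

```text
t 5.9 pos [ 0.4923 -0.0515  0.1991] travel [0.0061 0.0004 0.1426] turn [-0.0001  0.0036 -0.    ] F [-0.2  0.4  0.2] gap 1.0 gf 0.0
```

{"name": "apply_moves", "arguments": {"claw": [1, 1, 1, 1, 1], "travel": [[0.002, 0, 0.02], [0.002, 0, 0.05], [0.002, 0, 0.07], [0.002, 0, 0.08], [0.002, 0, 0.08]], "turn": [[0, 0, 0], [0, 0, 0], [0, 0, 0], [0, 0, 0], [0, 0, 0]]}}

```text
t: 6.32
tcp_pos: [0.4917, -0.0508, 0.1334]
tool_rot: [0.996, -0.094, -0.008, -0.001]
force: [-0.3, -0.0, 0.0]
finger_gap: 0.999
gripper_force: 0.0
```

```bash
python3 -c "
from h import *
go([.4957,-.0525,.085])"
```

```text
t 6.32 pos [ 0.4917 -0.0508  0.1334] travel [0.0063 0.0012 0.0604] turn [-0.0002  0.0051  0.0004] F [-0.3 -0.   0. ] gap 0.999 gf 0.0
```

{"name": "apply_moves", "arguments": {"claw": [1, 1, 1, 1, 1], "travel": [[0.004, 0.001, 0.02], [0.004, 0.001, 0.04], [0.004, 0.001, 0.06], [0.004, 0.001, 0.06], [0.004, 0.001, 0.06]], "turn": [[0, 0.004, 0], [0, 0.004, 0], [0, 0.004, 0], [0, 0.004, 0], [0, 0.004, 0]]}}

```text
t: 6.73
tcp_pos: [0.4948, -0.0528, 0.0873]
tool_rot: [0.996, -0.094, -0.0, -0.0]
force: [0.6, 0.5, 0.1]
finger_gap: 1.002
gripper_force: 0.0
```

{"name": "apply_moves", "arguments": {"claw": [1, 1], "travel": [[0, 0, 0], [0, 0, 0]], "turn": [[0, 0, 0], [0, 0, 0]]}}

```text
t: 6.9
tcp_pos: [0.4953, -0.0532, 0.0884]
tool_rot: [0.996, -0.095, 0.001, 0.0]
force: [0.5, -0.6, -0.8]
finger_gap: 1.0
gripper_force: 0.0
```

```bash
python3 -c "
from h import *
go([.4957,-.0525,.085])"
```

```text
t 6.9 pos [ 0.4953 -0.0532  0.0884] travel [ 0.0004 -0.0009  0.0042] turn [ 0.0001 -0.0008  0.0001] F [ 0.5 -0.6 -0.8] gap 1.0 gf 0.0
```

{"name": "apply_moves", "arguments": {"claw": [0.6, 0, -0.3, -1, -1], "travel": [[0, -0.001, 0.003], [0, -0.001, 0.003], [0, -0.001, 0.003], [0, -0.001, 0.003], [0, -0.001, 0.003]], "turn": [[0, 0, 0], [0, 0, 0], [0, 0, 0], [0, 0, 0], [0, 0, 0]], "newtons": 50}}

```text
t: 7.32
tcp_pos: [0.4943, -0.0522, 0.085]
tool_rot: [0.995, -0.095, 0.0, 0.0]
force: [0.0, 0.2, 1.8]
finger_gap: 0.3
gripper_force: 0.8
```

{"name": "apply_moves", "arguments": {"claw": [-1, -1, -1, -1], "travel": [[0, 0, 0], [0, 0, 0], [0, 0, 0], [0, 0, 0]], "turn": [[0, 0, 0], [0, 0, 0], [0, 0, 0], [0, 0, 0]]}}

```text
t: 7.65
tcp_pos: [0.4944, -0.0522, 0.0852]
tool_rot: [0.995, -0.095, 0.0, 0.0]
force: [-1.2, 0.6, 6.0]
finger_gap: 0.268
gripper_force: 48.8
```

```bash
python3 -c "
from h import *
go([.4957,-.0525,.1])"
```

```text
t 7.65 pos [ 0.4944 -0.0522  0.0852] travel [ 0.0017  0.     -0.0186] turn [-0.     -0.0001 -0.0001] F [-1.2  0.6  6. ] gap 0.268 gf 48.8
```

{"name": "apply_moves", "arguments": {"claw": [-1, -1, -1, -1, -1], "travel": [[0, 0, -0.006], [0, 0, -0.012], [0, 0, -0.02], [0, 0, -0.02], [0, 0, -0.02]], "turn": [[0, 0, 0], [0, 0, 0], [0, 0, 0], [0, 0, 0], [0, 0, 0]]}}

```text
t: 8.07
tcp_pos: [0.4943, -0.0522, 0.1009]
tool_rot: [0.995, -0.095, 0.0, 0.0]
force: [1.2, -0.5, -8.4]
finger_gap: 0.269
gripper_force: 49.2
```

```bash
python3 -c "
from h import *
go(np.array([.4944,-.0522,.1])+.12*YR)
s=snap('side','s2.png');k=cloud(s);k=k[(s['depth']>0)&(k[...,0]<.58)&(k[...,0]>.51)&(abs(k[...,1]+.06)<.08)&(k[...,2]>.115)];print(k[:,2].max())"
```

```text
t 8.07 pos [ 0.4943 -0.0522  0.1009] travel [ 1.000e-04 -1.501e-01  1.100e-03] turn [-0.     -0.     -0.0001] F [ 1.2 -0.5 -8.4] gap 0.269 gf 49.2
0.4592419535288501
```

View pics/s2.png

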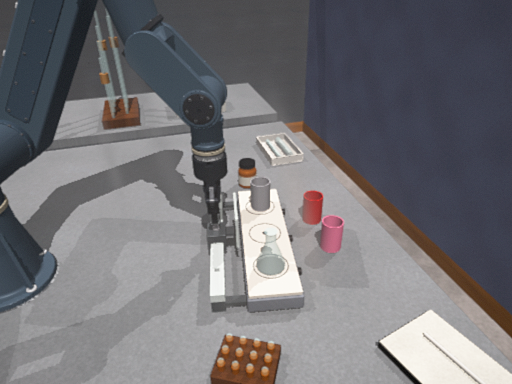

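Side view: gripper holds the knob (212,205), beaker in the far ring (260,193), flask untouched (270,255). Pull-up of 15.7 mm with 8 N matches the spring, so the pin is clear; slide now.

{"name": "apply_moves", "arguments": {"claw": [-1, -1, -1, -1, -1], "travel": [[0, -0.01, 0], [0, -0.025, 0], [0, -0.04, 0], [0, -0.055, 0], [0, -0.07, 0]], "turn": [[0, 0, 0], [0, 0, 0], [0, 0, 0], [0, 0, 0], [0, 0, 0]]}}

```text
t: 8.53
tcp_pos: [0.5051, 0.0043, 0.1007]
tool_rot: [0.996, -0.094, 0.0, 0.0]
force: [2.0, -2.4, -7.5]
finger_gap: 0.267
gripper_force: 49.3
```

```bash
python3 -c "
from h import *
go(np.array([.4944,-.0522,.1])+.12*YR)"
```

```text
t 8.53 pos [0.5051 0.0043 0.1007] travel [ 0.0002 -0.0781  0.0009] turn [ 0.     -0.      0.0001] F [ 2.  -2.4 -7.5] gap 0.267 gf 49.3
```

{"name": "apply_moves", "arguments": {"claw": [-1, -1, -1, -1, -1], "travel": [[0, -0.015, 0], [0, -0.03, 0], [0, -0.045, 0], [0, -0.06, 0], [0, -0.075, 0]], "turn": [[0, 0, 0], [0, 0, 0], [0, 0, 0], [0, 0, 0], [0, 0, 0]]}}

```text
t: 8.95
tcp_pos: [0.5164, 0.063, 0.1008]
tool_rot: [0.996, -0.095, 0.0, 0.0]
force: [3.0, -2.6, -7.7]
finger_gap: 0.262
gripper_force: 49.3
```

{"name": "apply_moves", "arguments": {"claw": [-1, -1, -1], "travel": [[0, -0.004, 0], [0, -0.004, 0], [0, -0.004, 0]], "turn": [[0, 0, 0], [0, 0, 0], [0, 0, 0]]}}

```text
t: 9.2
tcp_pos: [0.5169, 0.0656, 0.1009]
tool_rot: [0.996, -0.095, 0.0, -0.0]
force: [1.6, 1.8, -7.4]
finger_gap: 0.269
gripper_force: 49.5
```

```bash
python3 -c "
from h import *
go(np.array([.4944,-.0522,.0852])+.12*YR)"
```

```text
t 9.2 pos [0.5169 0.0656 0.1009] travel [ 0.0002 -0.0001  0.0196] turn [-0.0003 -0.0001  0.0001] F [ 1.6  1.8 -7.4] gap 0.269 gf 49.5
```

{"name": "apply_moves", "arguments": {"claw": [-1, -1, -1, -1, -1], "travel": [[0, 0, 0.006], [0, 0, 0.012], [0, 0, 0.016], [0, 0, 0.018], [0, 0, 0.02]], "turn": [[0, 0, 0], [0, 0, 0], [0, 0, 0], [0, 0, 0], [0, 0, 0]]}}

```text
t: 9.62
tcp_pos: [0.5169, 0.0648, 0.085]
tool_rot: [0.995, -0.095, 0.0, -0.0]
force: [-1.0, 3.3, 14.2]
finger_gap: 0.265
gripper_force: 51.4
```

{"name": "apply_moves", "arguments": {"claw": [-1, -1, -1], "travel": [[0, 0, 0], [0, 0, 0], [0, 0, 0]], "turn": [[0, 0, 0], [0, 0, 0], [0, 0, 0]]}}

```text
t: 9.87
tcp_pos: [0.5169, 0.0648, 0.0852]
tool_rot: [0.995, -0.095, 0.0, -0.0]
force: [1.4, 2.5, 0.4]
finger_gap: 0.267
gripper_force: 50.5
```

```bash
python3 -c "
from h import *
go(np.array([.4944,-.0522,.0852])+.12*YR)"
```

```text
t 9.87 pos [0.5169 0.0648 0.0852] travel [ 0.    -0.001 -0.   ] turn [-0.0001 -0.0001 -0.0001] F [1.4 2.5 0.4] gap 0.267 gf 50.5
```

{"name": "apply_moves", "arguments": {"claw": [-1, -1, -1, -1, -1], "travel": [[0, 0, 0.001], [0, 0, 0.0015], [0, 0, 0.0015], [0, 0, 0.0015], [0, 0, 0.0015]], "turn": [[0, 0, 0], [0, 0, 0], [0, 0, 0], [0, 0, 0], [0, 0, 0]]}}

```text
t: 10.28
tcp_pos: [0.5169, 0.0648, 0.0851]
tool_rot: [0.995, -0.095, 0.0, 0.0]
force: [-0.9, 2.6, 9.8]
finger_gap: 0.269
gripper_force: 51.4
```

```bash
python3 -c "
from h import *
go(np.array([.4944,-.0522,.0852])+.12*YR)
s=snap('scene');P=cloud(s)
m=(s['depth']>0)&(P[...,2]>.122)&(P[...,2]<.135)&(P[...,0]>.6)&(P[...,0]<.68)&(abs(P[...,1]-.0435)<.05);q=P[m];print(q.min(0),q.max(0))
cv2.imwrite('pics/e.png',cv2.resize(s['pixels'][110:240,140:330,::-1],None,fx=4,fy=4))"
```

```text
t 10.28 pos [0.5169 0.0648 0.0851] travel [-0.0001 -0.001  -0.0001] turn [-0.     -0.0003 -0.0001] F [-0.9  2.6  9.8] gap 0.269 gf 51.4
[0.6124339  0.01540379 0.12202969] [0.66656813 0.06859061 0.13343336]
```

View pics/e.png

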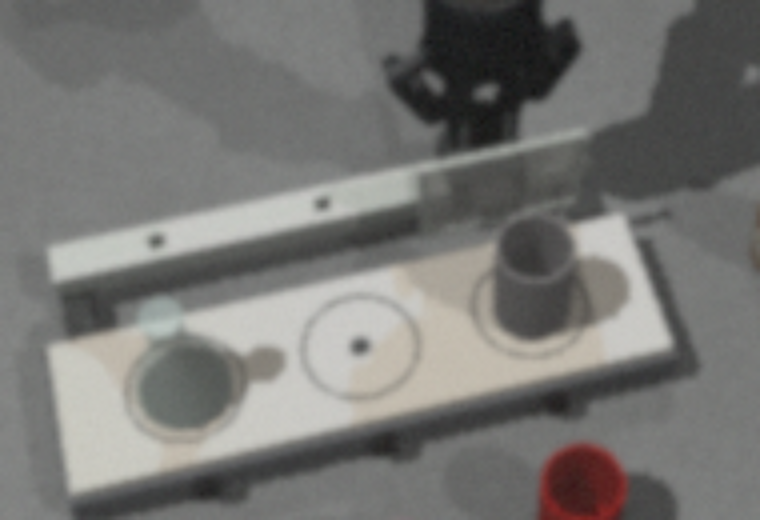

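Crop: the screen is level with the beaker in the free ring at (533,300), the middle hole (322,203) is empty, and the flask hasn't moved. The plunger meets a hard stop at its original home height, so the pin is home.

```bash
python3 -c "
from h import *
print(manip.sign_off())"
```

```text
the job is handed in; nothing more can be done
None
```

The job is handed in at 10.3 s: the beaker stands inside the empty ring, the screen is at the hole level with it with the pin home and the knob still gripped, and the arm touched nothing else.

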